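# Push the open lamp driver into the test fixture's corner

## Robot

A 7-joint arm with a two-finger parallel gripper is mounted at the origin on the work surface. World frame = base frame: x ahead of the robot, y to its left, z up, the work surface at z = 0. Lengths are in m, angles in rad, forces in N, time in s.
With the tool pointing down it reaches from about 0.4 to 0.85 m from the base axis. Payload 10.4 kg.
Tool frame: the origin (TCP) lies between the finger pads, 19 mm behind the fingertips; this is the grasp point; z points along the fingers, y is the line along which they close (so a half turn about z gives the same grasp; the last joint's range is limited). The gripper opens to 87 mm and grips with 3 to 60 N. Pads are 19 mm wide; open, the fingers measure 117 mm over their backs; the gripper's body (75 mm by 190 mm) begins 51 mm behind the grasp point.
Start: joints at [1.213, 0.332, -0.065, 1.46, 0.022, 1.35, -0.088], TCP at [0.205, -0.59, 0.241] pointing down, gripper open.
Joint ranges: [-2.6, 2.6], [-0.5, 2.12], [-1.47, 1.34], [0.16, 2.42], [-1.27, 4.41], [0.06, 2.06], [-2.6, 2.6]. Speed limits (rad/s): [2.22, 2.22, 2.79, 2.79, 3.14, 3.14, 3.14].

## Interface

Orientations are given as a unit quaternion [w, x, y, z].
In Python, from station import * gives the robot as it stands.
- The arm moves only by the shell command python3 -m crank 'ROWS' [OPENING] [FORCE]. ROWS is JSON, a list of rows, each an object with "offset": the shift along the tool's x, y, z normalised to -1 to 1, where 1 is 0.12 m, a list of three; "turn": the turn, a rotation vector about the tool's x, y, z normalised to -1 to 1, where 1 is 90 degrees, a list of three. A call has 1 to 5 rows; each row is the pose to reach, as a shift and turn from the pose commanded when the call began, along the tool's axes at that moment; what a row does not reach only later rows make up. A row lasts 1/8 s, in which the tool goes at most 62.5 mm and 10.7 degrees, less where a joint would pass 70% of its speed; a pose out of reach is approached as far as the arm can. A call with a number of a shift or a turn outside -1 to 1 is refused whole. A call with a gripper value outside its range is refused whole. OPENING is the opening, from -1 (shut) to 1 (fully open), set as the call begins (- or left out, the last holds). The fingers move at their own pace and stop on an object; FORCE is the grip in N (left out, the last holds). Time passes only in rows, so rows that repeat a pose let the fingers close. It gives the time, the measured TCP pose, the force, the opening and the grip force at its end, in the units of the state.
- get_state(): the state, without advancing time (a new reading comes with each control period).
- grab_frame(name): name is "side" or "top" or "wrist"; returns the picture (400x640x3 uint8, red, green, blue); there is no depth.
- camera_model(name): a dict with "camera_matrix" (3x3 intrinsics, pixels), "R" (3x3) and "t" (3): a world point X has camera coordinates R X + t; the wrist camera has in their place "T_tool_cam" (4x4, takes a point from camera to tool coordinates, whose origin is the TCP and whose axes are the flange's). Camera axes: x right, y down, z forward; pixel columns grow to the right and rows downward; lengths in m; the calibration is good to about 2 mm. A picture is of the moment at which its call begins: read the wrist's pose just before it. camera_model takes no time and is no camera call.
- finish_job(): hands the job in; it is judged then, once.
The state is a dict: "time_s": time; "joint_pos": joint angles; "joint_velocities": joint speeds; "effort": joint torques, N m; "position": TCP position; "eef_rot": TCP orientation; "ft_force": force on the tool from outside, world axes, zero at the start; "wrist_torque": the same for the moment, N m; "finger_gap": finger opening in m; "grip_force": force on a finger pad.
Only numpy, scipy, OpenCV 4.12 (cv2) and the standard library are available. Lean on these libraries where they do the work, as an engineer would, in place of code of your own. Each camera call takes 0.05 s, during which the arm holds its last target. There are 200 camera calls.

## Task

Push the open lamp driver (the square aluminium housing with the bare circuit board on top) along the bench until its far face is flush against the long fence, still well short of the contact block, then slide it along the fence until its terminal side meets the contact block, so that it sits square in the corner, flush with both. Push steadily on the sides of the housing only: do not lift or tip it, do not put fingers on top of the board, and leave the closed driver and all the other things where they are. Finish with the fingers clear of everything.

Things in the scene. Friction and masses are not known exactly. Their poses are not given: they have to be found in the camera images.
- driver: Open lamp driver, loose, 0.4 to 0.85 kg: aluminium housing 100 mm (its x) by 110 mm (its y) by 32 mm high, green circuit board on top with parts up to 46 mm above the bench. Origin at the centre of its underside, z up. Its +x face goes against the fence, its +y face (terminal side) against the contact block. Starts turned up to 0.3 rad from the world axes. Slides on the bench at 2 to 6 N.
- driver_terminals (a point): Middle of the driver's +y face (the terminal side: a grey terminal strip lies on the board beside it), 55 mm from the driver's origin and 16 mm above its underside.
- fixture: Test fixture, fixed to the bench: an aluminium fence and a black contact block that form an inner corner. Origin at that corner, on the bench. The fence's face is its plane x = 0, looking to -x (towards the robot). The block's face is its plane y = 0, looking to -y. Seated, the driver's origin is at x = -50 mm, y = -55 mm in this frame, with the axes parallel.
- fixture_fence (a point): Middle of the fence's working face, at its foot, 250 mm along -y from the fixture's origin. The fence is straight, 500 mm long from the corner, 22 mm thick, 26 mm high.
- fixture_block (a point): Middle of the contact block's working face, at its foot, 57 mm along -x from the fixture's origin. The block reaches 115 mm out from the fence, is 40 mm thick and 34 mm high; its brass contacts are level with its face and do not move.
- closed_driver: Bystander, loose: a narrower closed aluminium driver with a plain lid, 70 mm (x) by 110 mm (y) by 44 mm high, origin at the centre of its underside. Stands beside the open driver, on its left or its right.
- torch_head: Bystander, loose: dark metal torch head standing on its lens, 60 mm wide at the foot, 60 mm high; origin at the centre of its underside.
- flux_bottle: Bystander, loose: small white bottle, 32 mm wide, 72 mm high; origin at the centre of its underside.
- tape_roll: Bystander, loose: white roll of tape lying flat, 64 mm wide, 19 mm high; origin at the centre of its underside.
- screwdriver: Bystander, loose: screwdriver with a red handle, 190 mm long, lying along its x axis.
- brush: Bystander, loose: small brush with a wooden handle, 170 mm long, lying along its x axis.
Mind the look-alikes: they are no part of the job. What is shaped like the driver but pink is not meant.

How it is judged:
On the way, in this order (a step that is already met when the one before it is completed fails the run):
1. the open driver is flush against the fence (gap under 3.5 mm, square within 0.05 rad), its terminal side still over 15 mm from the contact block (x of driver in the frame of fixture above -0.0535 m and angle between the x axis of driver and the x axis of fixture, either way round below 0.05 rad and y of driver_terminals in the frame of fixture below -0.015 m), for 0.1 s.
2. the open driver sits in the corner, flush with the fence and the contact block (x of driver in the frame of fixture between -0.0535 and -0.045 m and angle between the x axis of driver and the x axis of fixture, either way round below 0.05 rad and y of driver_terminals in the frame of fixture between -0.0035 and 0.004 m), for 0.2 s.
At the end, for the whole second after the job is handed in: The open driver lies flat and at rest on the bench in the fixture's corner: its far face within 3.5 mm of the fence, its terminal side within 3.5 mm of the contact block, square within 0.05 rad; every bystander within 15 mm of where it started (all of step 2 and height (world z) of driver below 0.004 m and angle between driver's own z axis and vertical below 0.05 rad and linear speed of driver below 0.01 m/s and distance of each of closed_driver, torch_head, flux_bottle, tape_roll, screwdriver, brush from where it was at the start of the episode below 0.015 m); the robot touches nothing.
It fails at once if the open driver is lifted (over 10 mm) or tipped (over 0.2 rad) (height (world z) of driver above 0.01 m or angle between driver's own z axis and vertical above 0.2 rad).
It fails at once if the open driver is knocked along (over 0.5 m/s) (linear speed of driver above 0.5 m/s).
It fails at once if the fingers touch the driver from over its board (TCP more than 20 mm inside its outline) (contact force between the fingers and driver above 1 N and x of the grasp point in the frame of driver between -0.03 and 0.03 m and y of the grasp point in the frame of driver between -0.035 and 0.035 m).
It fails at once if the closed driver or another bystander is moved by more than 15 mm (distance of any of closed_driver, torch_head, flux_bottle, tape_roll, screwdriver, brush from where it was at the start of the episode above 0.015 m).
It also fails if it takes over 51 s, if anything falls off the work surface, if the arm or the gripper's body presses on something with over 40 N, if the wrist force passes 120 N, or if a joint passes its speed limit or range.

## Working session

There is one attempt and no reset: what is moved stays moved. The work goes in short steps, Python scripts to look and compute and a shell command to move; the robot and the scene stay as the last step left them, time stands still between calls to the robot, and variables do not carry over. Pictures are saved under pics/ and viewed, at most 10 in all, crops included, and the job is handed in when it is done.

```bash
ls; mkdir -p pics
python3 - <<'E'
from station import *
import cv2, numpy as np
s=get_state(); print(s)
for n in ("top","side"):
    im=grab_frame(n); cv2.imwrite(f"pics/{n}0.png",im[:,:,::-1])
    m=camera_model(n); print(n,m)
E
```

```text
pics
{'time_s': 0.0, 'joint_pos': array([ 1.21337918,  0.33287435, -0.06472356,  1.46095768,  0.02159499,
        1.34990194, -0.08848624]), 'joint_velocities': array([ 9.61866216e-04,  1.42101300e-04,  4.09036865e-05, -4.91016521e-04,
        2.32362667e-03,  7.38145771e-04,  5.94132012e-04]), 'effort': array([-5.90779564e-04, -6.23251605e+01,  2.44263693e-02, -3.89908183e+01,
       -6.13830169e-02,  3.99024237e-02,  1.13415942e-04]), 'position': array([ 0.20526085, -0.58994081,  0.24044462]), 'eef_rot': array([-7.07692886e-04,  9.86014935e-01,  1.66655409e-01, -1.47652866e-04]), 'ft_force': array([ 0.49313363, -0.05444885,  0.63198744]), 'wrist_torque': array([ 0.05791579,  0.0158012 , -0.02639803]), 'grip_force': 0.0, 'finger_gap': 0.08665357748959326}
top {'camera_matrix': array([[467.71117356,   0.        , 315.63356493],
       [  0.        , 467.71117356, 196.3494699 ],
       [  0.        ,   0.        ,   1.        ]]), 'R': array([[ 0.00807621, -0.99952504, -0.02973998],
       [-0.9981739 , -0.0062777 , -0.06007876],
       [ 0.05986353,  0.03017088, -0.99775051]]), 't': array([-0.04221669,  0.51440266,  1.10380494])}
side {'camera_matrix': array([[401.69403305,   0.        , 323.38045146],
       [  0.        , 401.69403305, 197.84530385],
       [  0.        ,   0.        ,   1.        ]]), 'R': array([[-0.87497651, -0.48398386,  0.01325636],
       [-0.3525032 ,  0.61803061, -0.70269457],
       [ 0.33189999, -0.61951415, -0.71136813]]), 't': array([0.4212731 , 0.24966742, 0.91036898])}
```

View pics/top0.png

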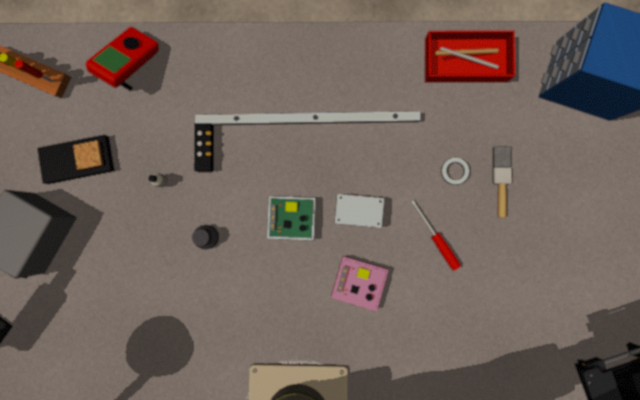

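View pics/side0.png

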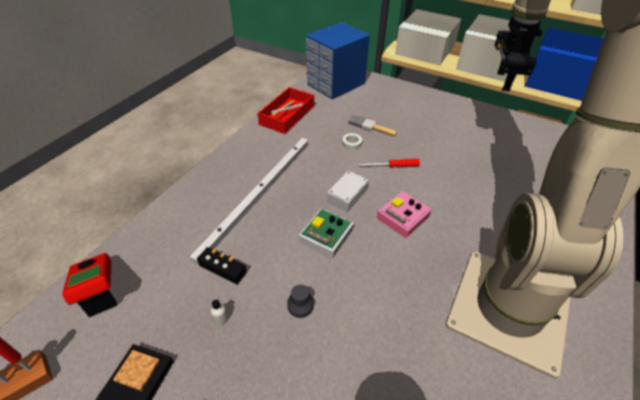

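The top view shows the green driver at (291,218) with its terminals to the left (+y). The closed driver is at (360,211), the fence along row ~118 and the block at (204,148). Next I'll take a magnified crop for corner pixels.

Run:
```python
import cv2
im=cv2.imread("pics/top0.png")
c=cv2.resize(im[105:255,185:400],None,fx=3.7,fy=3.7,interpolation=cv2.INTER_CUBIC)
cv2.imwrite("pics/crop0.png",c); print(c.shape)
```

```text
(555, 796, 3)
```

View pics/crop0.png

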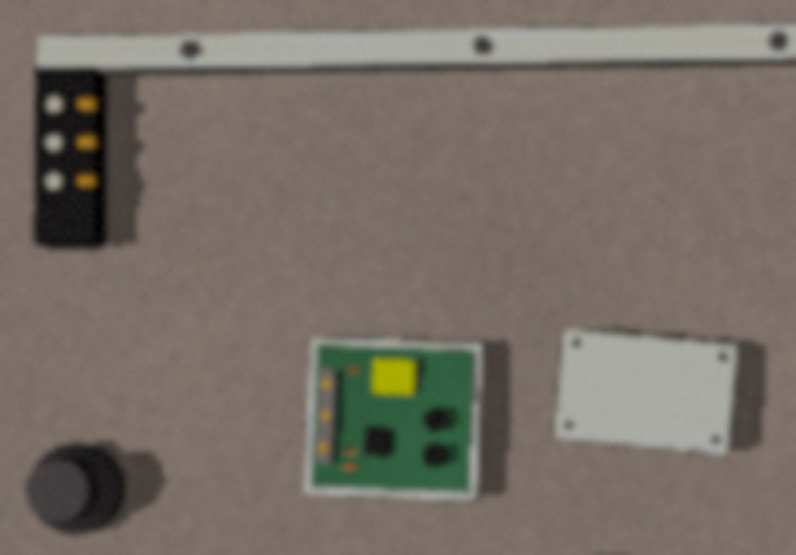

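The crop puts the driver's rim corners at about (312,338), (483,343), (476,497) and (305,493). The fence's front top edge runs (105,70)–(796,63), and the block's face edge is at column 104.

```bash
cat > h.py <<'E'
from station import *
import cv2, numpy as np
def w(n,px,z):
    m=camera_model(n); R=np.array(m["R"]);t=np.array(m["t"])
    px=np.atleast_2d(px).astype(float)
    d=np.c_[px,np.ones(len(px))]@np.linalg.inv(m["camera_matrix"]).T@R
    c=-R.T@t
    return c+d*((z-c[2])/d[:,2])[:,None]
def pose(): 
    s=get_state(); w_,x,y,z=s["eef_rot"]; return s["position"], np.arctan2(2*(x*y+w_*z),1-2*(y*y+z*z)), s
E
python3 - <<'E'
from h import *
np.set_printoptions(precision=4,suppress=True)
f=lambda p:np.array(p)/3.7+[185-.37,105-.37]
D=w("top",f([(312,338),(483,343),(476,497),(305,493)]),.032)[:,:2]
C=w("top",f([(565,330),(737,345),(727,453),(556,438)]),.044)[:,:2]
F=w("top",f([(105,70),(796,63)]),.026)[:,:2]
B=w("top",f([(104,72),(104,247)]),.034)[:,:2]
for n,P in(("D",D),("C",C)):
    print(n,P.tolist(),P.mean(0),np.linalg.norm(np.roll(P,-1,0)-P,axis=1)); e=P[0]-P[1]+P[3]-P[2]; print("yaw",np.arctan2(-e[0],e[1]))
e=F[0]-F[1]; psi=np.arctan2(-e[0],e[1]); print("F",F,psi); print("B",B)
x=np.array([np.cos(psi),np.sin(psi)]);y=np.array([-x[1],x[0]])
o=F[0]+y*(y@(B.mean(0)-F[0])); print("origin",o,"seat",o-.05*x-.055*y)
print("D in fix",[(x@(p-o),y@(p-o)) for p in [D.mean(0),C.mean(0)]])
E
```

```text
D [[0.5138405499029939, 0.07127711887616525], [0.5113369724648184, -0.03796643023059661], [0.4136500150143965, -0.0343276048237078], [0.4152036810356422, 0.074347251633638]] [0.4635 0.0183] [0.1093 0.0978 0.1087 0.0987]
yaw -0.018616026260607
C [[0.519158840132109, -0.08986469171923121], [0.5103984971455576, -0.19760113227921353], [0.4428071619508926, -0.19133715339777124], [0.45130680496547504, -0.08458961802994075]] [ 0.4809 -0.1408] [0.1081 0.0679 0.1071 0.0681]
yaw -0.08029911236604131
F [[ 0.6879  0.2096]
 [ 0.6932 -0.2376]] 0.011773080629945016
B [[0.6849 0.2082]
 [0.5714 0.2057]]
origin [0.688  0.2077] seat [0.6386 0.1521]
D in fix [(np.float64(-0.22667643374247118), np.float64(-0.18667740752385006)), (np.float64(-0.21114162315537807), np.float64(-0.346052073566208))]
```

Sizes check out: 109×98 mm measured against 110×100, and the fence yaw is about 0.012 rad. I'll align the tool with the fence and travel high around to the driver's robot side.

```bash
python3 -m crank '[{"offset":[0.27,-0.26,0],"turn":[0,0,0.1]},{"offset":[0.54,-0.52,0],"turn":[0,0,0.2056]},{"offset":[0.8,-0.78,0],"turn":[0,0,0.2056]},{"offset":[0.8,-0.78,0],"turn":[0,0,0.2056]}]' 0
python3 -m crank '[{"offset":[0.4,-0.4,0],"turn":[0,0,0]},{"offset":[0.8,-0.8,0],"turn":[0,0,0]},{"offset":[1,-1,0],"turn":[0,0,0]}]'
python3 -m crank '[{"offset":[0.1,-0.4,0],"turn":[0,0,0]},{"offset":[0.2,-0.8,0],"turn":[0,0,0]},{"offset":[0.3,-1,0],"turn":[0,0,0]}]'
python3 -m crank '[{"offset":[0,-0.4,0],"turn":[0,0,0]},{"offset":[0,-0.8,0],"turn":[0,0,0]},{"offset":[0,-1,0],"turn":[0,0,0]}]'
python3 -m crank '[{"offset":[0,-0.4,0],"turn":[0,0,0]},{"offset":[-0.1,-0.8,0],"turn":[0,0,0]},{"offset":[-0.2,-1,0],"turn":[0,0,0]},{"offset":[-0.2,-1,0],"turn":[0,0,0]}]'
python3 -c "
from h import *
print(pose())"
```

```text
time_s: 0.6
position: [0.2675, -0.4676, 0.2414]
eef_rot: [-0.0, 1.0, 0.008, 0.0]
ft_force: [-0.1, -0.2, 0.2]
finger_gap: 0.0545
grip_force: 0.0
time_s: 0.98
position: [0.3853, -0.3474, 0.2412]
eef_rot: [-0.0, 1.0, 0.006, 0.0]
ft_force: [-0.2, 0.4, 0.4]
finger_gap: 0.0436
grip_force: 0.0
time_s: 1.35
position: [0.4188, -0.2268, 0.2413]
eef_rot: [0.0, 1.0, 0.007, -0.0]
ft_force: [-0.3, -0.2, -0.0]
finger_gap: 0.0434
grip_force: 0.0
time_s: 1.72
position: [0.417, -0.1069, 0.2413]
eef_rot: [0.0, 1.0, 0.007, 0.0]
ft_force: [0.5, -0.3, -0.3]
finger_gap: 0.0439
grip_force: 0.0
time_s: 2.22
position: [0.3912, 0.0116, 0.2414]
eef_rot: [0.0, 1.0, 0.007, 0.0]
ft_force: [0.0, -1.1, -0.1]
finger_gap: 0.0436
grip_force: 0.0
(array([0.3912112 , 0.01164283, 0.24141334]), np.float64(0.013479911477727344), {'time_s': 2.225, 'joint_pos': array([ 0.54546884, -0.18904581, -0.60484967,  1.99003076, -0.10994428,
        1.30876464, -1.57977288]), 'joint_velocities': array([ 0.02081893,  0.02640573,  0.04161051, -0.01324869,  0.02603545,
       -0.00799183,  0.01614785]), 'effort': array([ -1.46535035, -22.01137125,   1.77581135, -38.13789368,
        -0.5447015 ,   0.09155718,  -0.35748918]), 'position': array([0.3912112 , 0.01164283, 0.24141334]), 'eef_rot': array([4.33769246e-04, 9.99977167e-01, 6.73980538e-03, 2.29264945e-04]), 'ft_force': array([ 0.00759946, -1.09973176, -0.12686581]), 'wrist_torque': array([-0.04964539,  0.01133061, -0.02256808]), 'grip_force': 0.0, 'finger_gap': 0.043565025693831895})
```

```bash
python3 -m crank '[{"offset":[-0.13,-0.06,0.3],"turn":[0,0,0]},{"offset":[-0.23,-0.06,0.7],"turn":[0,0,0]},{"offset":[-0.23,-0.06,0.9],"turn":[0,0,0]},{"offset":[-0.23,-0.06,0.9],"turn":[0,0,0]}]'
python3 -c "
from h import *
p,y,s=pose();print(p,y,s['joint_pos'])"
```

```text
time_s: 2.72
position: [0.363, 0.0168, 0.1321]
eef_rot: [-0.0, 1.0, 0.005, -0.002]
ft_force: [0.5, 0.3, 1.2]
finger_gap: 0.0434
grip_force: 0.0
[0.36304179 0.01684823 0.13211975] 0.010094675263220767 [ 0.53138982 -0.14115617 -0.64712882  2.19527832 -0.09823544  1.06425737
 -1.62360747]
```

```bash
python3 -m crank '[{"offset":[0,0,0.3],"turn":[0,0,0]},{"offset":[0,0,0.6],"turn":[0,0,0]},{"offset":[0,0,0.8],"turn":[0,0,0]},{"offset":[0,0,0.86],"turn":[0,0,0]},{"offset":[0,0,0.86],"turn":[0,0,0]}]'
python3 -c "
from h import *
p,y,s=pose();print(p,y,s['joint_pos'])
cv2.imwrite('pics/side1.png',grab_frame('side')[100:320,220:540,::-1].repeat(2,0).repeat(2,1))"
```

```text
time_s: 3.35
position: [0.3647, 0.0177, 0.0308]
eef_rot: [-0.0, 1.0, 0.006, 0.0]
ft_force: [-0.2, 0.8, 0.6]
finger_gap: 0.0435
grip_force: 0.0
[0.36471307 0.01770415 0.03077644] 0.011026515353053332 [ 0.51182538  0.06930354 -0.68614418  2.28698308  0.06109316  0.80132623
 -1.77541923]
```

View pics/side1.png

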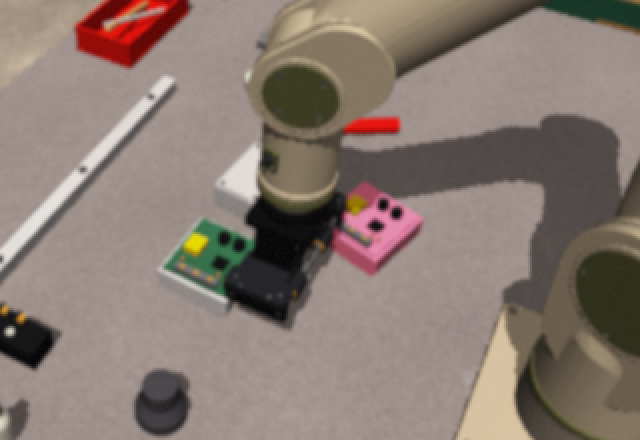

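The side view shows the fingers low behind the driver's robot-side face, clear of the pink look-alike and the closed driver. Starting a steady push.

```bash
python3 -m crank '[{"offset":[0.06,0,0.03],"turn":[0,0,0]},{"offset":[0.12,0,0.03],"turn":[0,0,0]},{"offset":[0.18,0,0.03],"turn":[0,0,0]},{"offset":[0.24,0,0.03],"turn":[0,0,0]},{"offset":[0.3,0,0.03],"turn":[0,0,0]}]'
python3 -m crank '[{"offset":[0.05,0,0],"turn":[0,0,0]},{"offset":[0.1,0,0],"turn":[0,0,0]},{"offset":[0.15,0,0],"turn":[0,0,0]},{"offset":[0.2,0,0],"turn":[0,0,0]},{"offset":[0.25,0,0],"turn":[0,0,0]}]'
python3 -m crank '[{"offset":[0.08,0,0],"turn":[0,0,0]},{"offset":[0.16,0,0],"turn":[0,0,0]},{"offset":[0.24,0,0],"turn":[0,0,0]},{"offset":[0.32,0,0],"turn":[0,0,0]},{"offset":[0.4,0,0],"turn":[0,0,0]}]'
python3 -c "
from h import *
p,y,s=pose();print(p,y,s['wrist_torque'])"
```

```text
time_s: 4.03
position: [0.4003, 0.0184, 0.0264]
eef_rot: [0.0, 1.0, 0.006, -0.0]
ft_force: [-2.9, -1.3, 0.9]
finger_gap: 0.0439
grip_force: 0.7
time_s: 4.65
position: [0.4303, 0.0189, 0.0264]
eef_rot: [0.0, 1.0, 0.006, -0.0]
ft_force: [-1.8, 1.1, -1.9]
finger_gap: 0.0435
grip_force: 1.1
time_s: 5.28
position: [0.4786, 0.0194, 0.0265]
eef_rot: [0.0, 1.0, 0.006, -0.0]
ft_force: [-3.9, -0.5, 3.6]
finger_gap: 0.0434
grip_force: 2.1
[0.47856857 0.0194086  0.02646583] 0.01184968143599641 [0.00828371 0.88029688 0.10497753]
```

```bash
python3 -m crank '[{"offset":[0.12,0,0],"turn":[0,0,0]},{"offset":[0.25,0,0],"turn":[0,0,0]},{"offset":[0.38,0,0],"turn":[0,0,0]},{"offset":[0.5,0,0],"turn":[0,0,0]},{"offset":[0.6,0,0],"turn":[0,0,0]}]'
python3 -m crank '[{"offset":[0.04,0,0],"turn":[0,0,0]},{"offset":[0.08,0,0],"turn":[0,0,0]},{"offset":[0.12,0,0],"turn":[0,0,0]},{"offset":[0.16,0,0],"turn":[0,0,0]}]'
python3 -c "
from h import *
p,y,s=pose();print(p,y,s['joint_pos'][[3,6]])"
```

```text
time_s: 5.9
position: [0.5508, 0.0202, 0.0264]
eef_rot: [0.0, 1.0, 0.006, -0.0]
ft_force: [-4.5, -0.4, 3.2]
finger_gap: 0.0434
grip_force: 2.3
time_s: 6.4
position: [0.5693, 0.0204, 0.0264]
eef_rot: [0.0, 1.0, 0.006, 0.0]
ft_force: [-3.7, 0.2, 1.8]
finger_gap: 0.0433
grip_force: 1.6
[0.56928171 0.02038017 0.02641619] 0.011817572523310225 [ 1.79389045 -1.91459868]
```

```bash
python3 -m crank '[{"offset":[0.01,0,0],"turn":[0,0,0]},{"offset":[0.02,0,0],"turn":[0,0,0]},{"offset":[0.03,0,0],"turn":[0,0,0]},{"offset":[0.04,0,0],"turn":[0,0,0]},{"offset":[0.05,0,0],"turn":[0,0,0]}]'
python3 -m crank '[{"offset":[0.01,0,0],"turn":[0,0,0]},{"offset":[0.02,0,0],"turn":[0,0,0]},{"offset":[0.03,0,0],"turn":[0,0,0]}]'
python3 -c "
from h import *
p,y,s=pose();print(p,y,s['wrist_torque'])"
```

```text
time_s: 7.02
position: [0.5752, 0.0205, 0.0265]
eef_rot: [0.0, 1.0, 0.006, 0.0]
ft_force: [-3.1, -1.0, 2.5]
finger_gap: 0.0436
grip_force: 1.9
time_s: 7.4
position: [0.5787, 0.0206, 0.0264]
eef_rot: [0.0, 1.0, 0.006, -0.0]
ft_force: [-4.1, 0.4, 1.9]
finger_gap: 0.0436
grip_force: 2.0
[0.57873457 0.02058303 0.02642519] 0.011852678821354677 [ 0.01956901  0.84149887 -0.00535063]
```

```bash
python3 -m crank '[{"offset":[0.01,0,0],"turn":[0,0,0]},{"offset":[0.02,0,0],"turn":[0,0,0]},{"offset":[0.03,0,0],"turn":[0,0,0]}]'
python3 -m crank '[{"offset":[0.01,0,0],"turn":[0,0,0]},{"offset":[0.02,0,0],"turn":[0,0,0]}]'
python3 -c "
from h import *
p,y,s=pose();print(p,y,s['wrist_torque'])
im=grab_frame('top');cv2.imwrite('pics/top2.png',cv2.resize(im[105:235,195:395,::-1],None,fx=4,fy=4,interpolation=cv2.INTER_CUBIC))"
```

```text
time_s: 7.78
position: [0.5798, 0.0205, 0.026]
eef_rot: [0.001, 1.0, 0.006, -0.003]
ft_force: [-18.5, -1.7, 13.2]
finger_gap: 0.0438
grip_force: 9.5
time_s: 8.02
position: [0.58, 0.0204, 0.0255]
eef_rot: [0.001, 1.0, 0.006, -0.005]
ft_force: [-29.3, -1.7, 18.7]
finger_gap: 0.0438
grip_force: 14.5
[0.58002495 0.02044721 0.0255165 ] 0.012461639698932981 [-0.2983546   6.07883755  0.18809276]
```

View pics/top2.png

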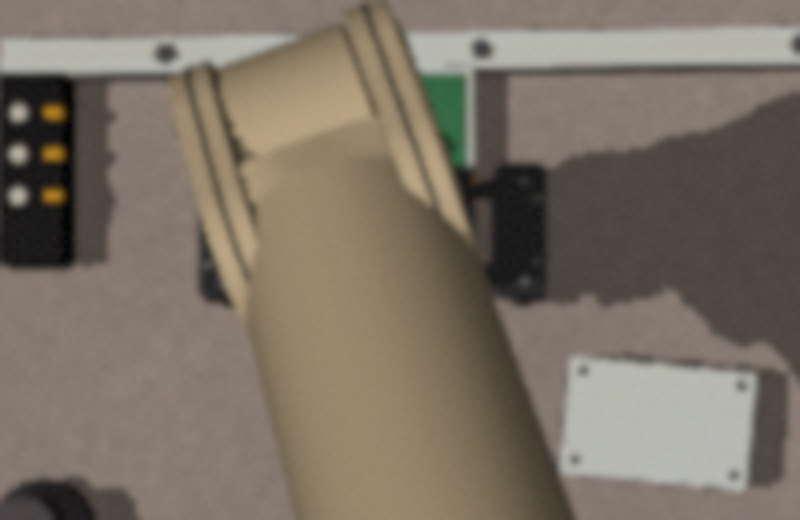

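The driver is pressed against the fence: the force rose to 29 N at TCP x = 0.58. In the crop its right edge is at column ~472, directly below the fence. Now I'll back off, raise and move to its -y side while turning.

```bash
python3 -m crank '[{"offset":[-0.05,0,0],"turn":[0,0,0]},{"offset":[-0.15,0,0],"turn":[0,0,0]},{"offset":[-0.3,0,-0.1],"turn":[0,0,0]},{"offset":[-0.3,0,-0.5],"turn":[0,0,0]},{"offset":[-0.3,0,-0.9],"turn":[0,0,0]}]'
python3 -m crank '[{"offset":[0,0.25,0],"turn":[0,0,-0.1]},{"offset":[0,0.5,0],"turn":[0,0,-0.2]},{"offset":[0,0.75,0],"turn":[0,0,-0.3]},{"offset":[0,0.85,0],"turn":[0,0,-0.4]}]'
python3 -c "
from h import *
p,y,s=pose();print(p,y,s['joint_pos'])"
```

```text
time_s: 8.7
position: [0.5484, 0.0202, 0.1358]
eef_rot: [0.0, 1.0, 0.006, 0.0]
ft_force: [0.5, 0.4, 0.5]
finger_gap: 0.0436
grip_force: 0.0
time_s: 9.2
position: [0.5499, -0.0841, 0.1346]
eef_rot: [0.001, 0.949, 0.316, 0.0]
ft_force: [0.1, 0.3, 0.5]
finger_gap: 0.0436
grip_force: 0.0
[ 0.54991271 -0.08413625  0.13459635] 0.6427131192755119 [ 0.64425504  0.34460273 -0.68010939  1.74722614  0.23812144  1.13205426
 -1.03699128]
```

```bash
python3 -m crank '[{"offset":[0.12,0.1,0],"turn":[0,0,-0.11]},{"offset":[0.24,0.2,0],"turn":[0,0,-0.22]},{"offset":[0.36,0.3,0],"turn":[0,0,-0.33]},{"offset":[0.48,0.4,0],"turn":[0,0,-0.44]},{"offset":[0.57,0.49,0],"turn":[0,0,-0.55]}]'
python3 -m crank '[{"offset":[0,0,0],"turn":[0,0,-0.05]},{"offset":[0,0,0],"turn":[0,0,-0.05]}]'
python3 -c "
from h import *
p,y,s=pose();print(p,y,s['joint_pos'])
im=grab_frame('top');cv2.imwrite('pics/top3.png',cv2.resize(im[105:235,195:395,::-1],None,fx=4,fy=4,interpolation=cv2.INTER_CUBIC))"
```

```text
time_s: 9.82
position: [0.6407, -0.0881, 0.1347]
eef_rot: [0.001, 0.728, 0.685, 0.001]
ft_force: [0.9, 0.3, 0.4]
finger_gap: 0.0437
grip_force: 0.0
time_s: 10.07
position: [0.64, -0.0881, 0.1345]
eef_rot: [0.0, 0.703, 0.711, 0.0]
ft_force: [-0.4, -0.4, -0.2]
finger_gap: 0.0436
grip_force: 0.0
[ 0.64000657 -0.08807204  0.13445172] 1.5819644958469576 [ 0.63936914  0.58017139 -0.79685722  1.49589686  0.42650941  1.24480397
 -0.20146061]
```

View pics/top3.png

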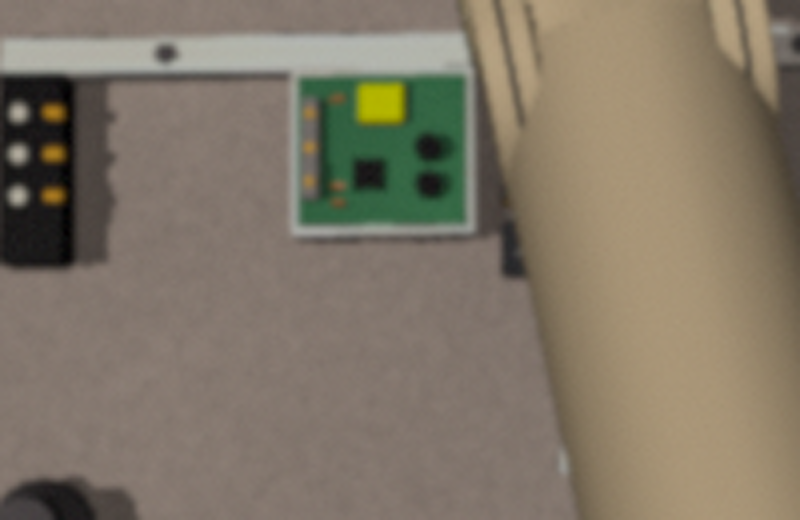

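The picture shows the driver square and flush under the fence, with its left edge at column ~291 and its right edge at ~473. The block's face is at column ~74.

Run:
```python
from h import *
np.set_printoptions(precision=4,suppress=True)
f=lambda p:np.array(p)/4+[195-.375,105-.375]
print(w("top",f([(473,150),(292,150),(382,73),(382,235)]),.032)[:,:2]); print(w("top",f([(74,150)]),.034))
```

```text
[[ 0.6425 -0.0315]
 [ 0.6422  0.0763]
 [ 0.6886  0.0231]
 [ 0.5915  0.022 ]]
[[0.6414 0.2063 0.034 ]]
```

```bash
python3 -m crank '[{"offset":[0,0,0.3],"turn":[0,0,0]},{"offset":[0,0,0.6],"turn":[0,0,0]},{"offset":[0,0,0.8],"turn":[0,0,0]},{"offset":[0,0,0.9],"turn":[0,0,0]},{"offset":[0.08,0,0.9],"turn":[0,0,0]}]'
python3 -m crank '[{"offset":[0.06,0,0],"turn":[0,0,0]},{"offset":[0.12,0,0],"turn":[0,0,0]},{"offset":[0.18,0,0],"turn":[0,0,0]},{"offset":[0.24,0,0],"turn":[0,0,0]},{"offset":[0.3,0,0],"turn":[0,0,0]}]'
python3 -m crank '[{"offset":[0.05,0,0],"turn":[0,0,0]},{"offset":[0.1,0,0],"turn":[0,0,0]},{"offset":[0.15,0,0],"turn":[0,0,0]},{"offset":[0.2,0,0],"turn":[0,0,0]},{"offset":[0.25,0,0],"turn":[0,0,0]}]'
python3 -c "
from h import *
p,y,s=pose();print(p,y,s['wrist_torque'])"
```

```text
time_s: 10.75
position: [0.6397, -0.079, 0.0263]
eef_rot: [0.0, 0.704, 0.711, -0.0]
ft_force: [-0.2, 0.1, -0.4]
finger_gap: 0.0438
grip_force: 0.0
time_s: 11.38
position: [0.6393, -0.0422, 0.0265]
eef_rot: [0.0, 0.703, 0.711, -0.0]
ft_force: [-1.9, -3.3, 1.9]
finger_gap: 0.0436
grip_force: 1.3
time_s: 12.0
position: [0.6389, -0.0139, 0.0265]
eef_rot: [0.001, 0.703, 0.711, -0.001]
ft_force: [-2.0, -4.7, 2.8]
finger_gap: 0.0434
grip_force: 2.6
[ 0.63886672 -0.01394939  0.02649338] 1.581413268560992 [-1.13480109  0.36188161  0.19428072]
```

```bash
python3 -m crank '[{"offset":[0.09,0,0],"turn":[0,0,0]},{"offset":[0.18,0,0],"turn":[0,0,0]},{"offset":[0.27,0,0],"turn":[0,0,0]},{"offset":[0.36,0,0],"turn":[0,0,0]},{"offset":[0.45,0,0],"turn":[0,0,0]}]'
python3 -m crank '[{"offset":[0.06,0,0],"turn":[0,0,0]},{"offset":[0.12,0,0],"turn":[0,0,0]},{"offset":[0.17,0,0],"turn":[0,0,0]},{"offset":[0.21,0,0],"turn":[0,0,0]},{"offset":[0.24,0,0],"turn":[0,0,0]}]'
python3 -m crank '[{"offset":[0.01,0,0],"turn":[0,0,0]},{"offset":[0.02,0,0],"turn":[0,0,0]},{"offset":[0.03,0,0],"turn":[0,0,0]},{"offset":[0.04,0,0],"turn":[0,0,0]}]'
python3 -c "
from h import *
p,y,s=pose();print(p,y,s['wrist_torque'])"
```

```text
time_s: 12.62
position: [0.6382, 0.0403, 0.0264]
eef_rot: [0.001, 0.703, 0.711, -0.001]
ft_force: [-1.4, -5.4, 3.0]
finger_gap: 0.0436
grip_force: 2.6
time_s: 13.25
position: [0.6378, 0.0693, 0.0264]
eef_rot: [0.0, 0.703, 0.711, -0.001]
ft_force: [-1.5, -6.2, 2.7]
finger_gap: 0.0435
grip_force: 2.8
time_s: 13.75
position: [0.6378, 0.0739, 0.0263]
eef_rot: [0.0, 0.703, 0.711, -0.001]
ft_force: [-2.0, -5.8, 3.4]
finger_gap: 0.0434
grip_force: 2.9
[0.63778709 0.07385488 0.02634636] 1.5816955098698104 [-1.26056592  0.57280049  0.15620504]
```

```bash
python3 -m crank '[{"offset":[0.01,0,0],"turn":[0,0,0]},{"offset":[0.02,0,0],"turn":[0,0,0]},{"offset":[0.03,0,0],"turn":[0,0,0]},{"offset":[0.04,0,0],"turn":[0,0,0]},{"offset":[0.05,0,0],"turn":[0,0,0]}]'
python3 -m crank '[{"offset":[0.01,0,0],"turn":[0,0,0]},{"offset":[0.02,0,0],"turn":[0,0,0]},{"offset":[0.03,0,0],"turn":[0,0,0]}]'
```

```text
time_s: 14.38
position: [0.6377, 0.0799, 0.0263]
eef_rot: [0.0, 0.703, 0.711, -0.001]
ft_force: [-2.9, -7.0, 4.0]
finger_gap: 0.0434
grip_force: 2.9
time_s: 14.75
position: [0.6376, 0.0835, 0.0263]
eef_rot: [0.0, 0.703, 0.711, -0.001]
ft_force: [-2.5, -6.3, 3.5]
finger_gap: 0.0436
grip_force: 2.9
```

```bash
python3 -m crank '[{"offset":[0.01,0,0],"turn":[0,0,0]},{"offset":[0.02,0,0],"turn":[0,0,0]},{"offset":[0.03,0,0],"turn":[0,0,0]}]'
python3 -m crank '[{"offset":[0.01,0,0],"turn":[0,0,0]},{"offset":[0.02,0,0],"turn":[0,0,0]}]'
```

```text
time_s: 15.12
position: [0.6376, 0.0871, 0.0263]
eef_rot: [0.0, 0.703, 0.711, -0.001]
ft_force: [-2.1, -6.7, 3.3]
finger_gap: 0.0435
grip_force: 2.9
time_s: 15.38
position: [0.6375, 0.0895, 0.0263]
eef_rot: [0.0, 0.703, 0.711, -0.001]
ft_force: [-4.2, -5.2, 2.9]
finger_gap: 0.0434
grip_force: 2.9
```

```bash
python3 -m crank '[{"offset":[0.01,0,0],"turn":[0,0,0]},{"offset":[0.02,0,0],"turn":[0,0,0]},{"offset":[0.03,0,0],"turn":[0,0,0]}]'
python3 -c "
from h import *
im=grab_frame('side');cv2.imwrite('pics/side4.png',cv2.resize(im[160:320,150:380,::-1],None,fx=3.4,fy=3.4,interpolation=cv2.INTER_CUBIC))"
```

```text
time_s: 15.75
position: [0.6375, 0.0928, 0.0263]
eef_rot: [0.0, 0.703, 0.711, -0.001]
ft_force: [-2.4, -9.6, 4.2]
finger_gap: 0.0434
grip_force: 4.6
```

View pics/side4.png

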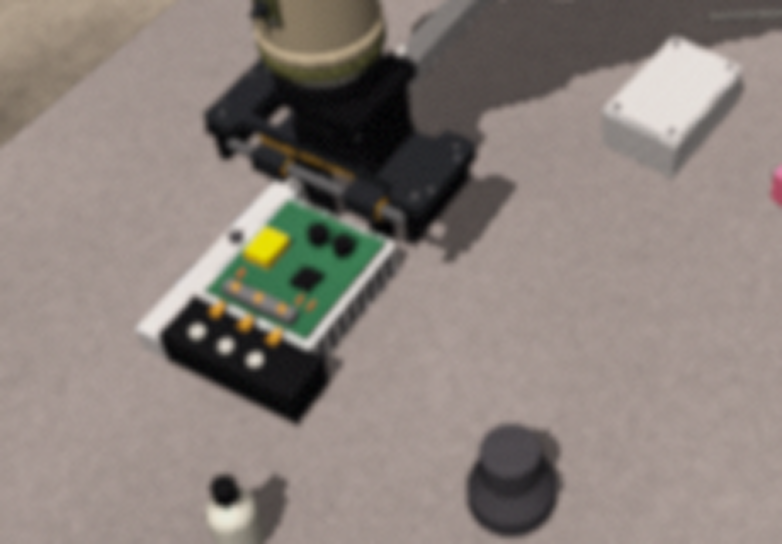

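The side view shows the driver in the corner, its terminal side at the black block (about (240,320)), with the force just rising. I'll press a little more to confirm the stop.

```bash
python3 -m crank '[{"offset":[0.01,0,0],"turn":[0,0,0]},{"offset":[0.02,0,0],"turn":[0,0,0]},{"offset":[0.02,0,0],"turn":[0,0,0]}]'
python3 -m crank '[{"offset":[0.01,0,0],"turn":[0,0,0]},{"offset":[0.01,0,0],"turn":[0,0,0]}]'
```

```text
time_s: 16.18
position: [0.6375, 0.0929, 0.0263]
eef_rot: [0.001, 0.704, 0.71, -0.002]
ft_force: [-3.7, -12.4, 7.2]
finger_gap: 0.0435
grip_force: 6.4
time_s: 16.42
position: [0.6375, 0.0929, 0.0263]
eef_rot: [0.002, 0.704, 0.71, -0.003]
ft_force: [-6.2, -16.0, 9.2]
finger_gap: 0.0438
grip_force: 7.9
```

Stopped at y = 0.0929 with rising force, so it is seated. I'll back off, raise, move away and check from the top.

```bash
python3 -m crank '[{"offset":[-0.04,0,0],"turn":[0,0,0]},{"offset":[-0.12,0,0],"turn":[0,0,0]},{"offset":[-0.3,0,-0.1],"turn":[0,0,0]},{"offset":[-0.45,0,-0.5],"turn":[0,0,0]},{"offset":[-0.6,0,-0.9],"turn":[0,0,0]}]'
python3 -m crank '[{"offset":[-0.4,0,0],"turn":[0,0,0]},{"offset":[-0.8,0,0],"turn":[0,0,0]},{"offset":[-1,0,0],"turn":[0,0,0]},{"offset":[-1,0,0],"turn":[0,0,0]}]'
python3 -c "
from h import *
im=grab_frame('top');cv2.imwrite('pics/full5.png',im[:,:,::-1]);cv2.imwrite('pics/top5.png',cv2.resize(im[105:195,185:315,::-1],None,fx=6,fy=6,interpolation=cv2.INTER_CUBIC))"
```

```text
time_s: 17.05
position: [0.6383, 0.0256, 0.1354]
eef_rot: [-0.001, 0.703, 0.711, 0.0]
ft_force: [1.4, -0.0, 0.1]
finger_gap: 0.0434
grip_force: 0.0
time_s: 17.55
position: [0.6399, -0.0967, 0.1342]
eef_rot: [0.0, 0.704, 0.71, -0.0]
ft_force: [0.2, -0.1, 0.5]
finger_gap: 0.0433
grip_force: 0.0
```

View pics/top5.png

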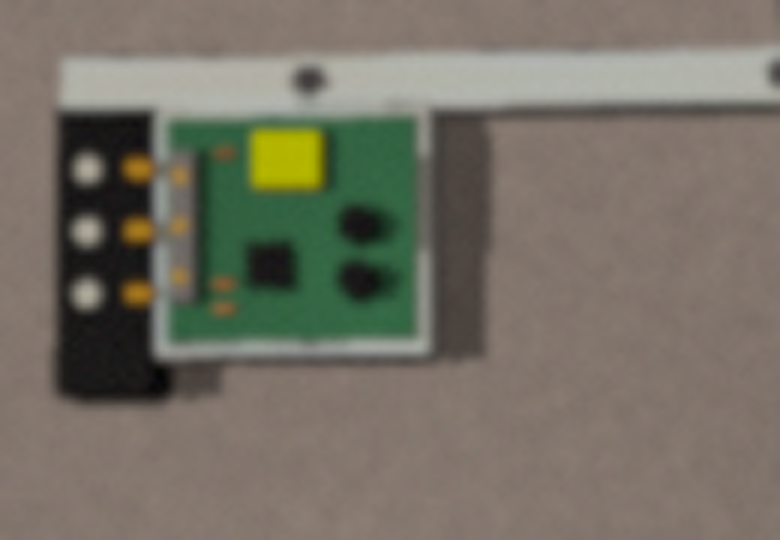

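View pics/full5.png

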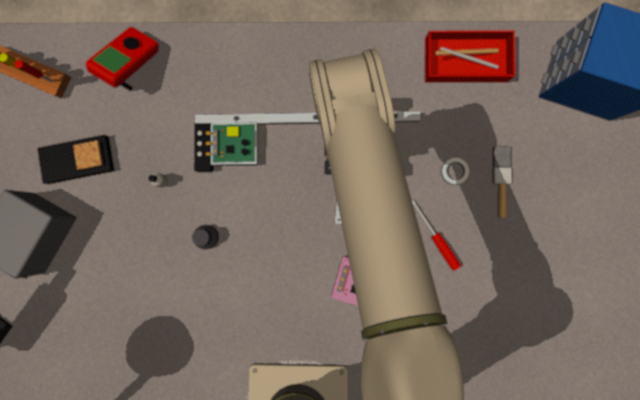

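The crop shows the driver square in the corner: rim from (153,113) to (433,357), fence front edge at row ~110. The black strip right of column 153 is the block's visible face, its foot at ~169. I'll check this numerically.

Run:
```python
from h import *
np.set_printoptions(precision=4,suppress=True)
f=lambda p:np.array(p)/6+[185-.417,105-.417]
print(w("top",f([(153,235),(433,235),(295,113),(295,357),(153,355),(431,355)]),.032)[:,:2])
print("block foot",w("top",f([(169,375)]),0.),"fence top, foot",w("top",f([(600,106)]),.026),w("top",f([(600,113)]),0))
```

```text
[[0.6379 0.2141]
 [0.6382 0.1022]
 [0.687  0.1581]
 [0.5893 0.1563]
 [0.5898 0.213 ]
 [0.5903 0.1022]]
block foot [[0.5858 0.2146 0.    ]] fence top, foot [[0.6914 0.037  0.026 ]] [[0.6942 0.0395 0.    ]]
```

```bash
python3 -c "
from station import *
print(finish_job())"
```

```text
the job is handed in; nothing more can be done
None
```

I handed the job in with the driver in the fixture's corner: my final top-camera measurement puts it square and within about 1–2 mm of the fence and block, the fingers are clear, and no bystander was touched on any move (the arm hid part of the closed driver in the last view); the hand-in returned no verdict.

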